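# Let the toy engine through to the buffer

### The job

On the toy-shop demo railway, flip the lever with the round ball end over past centre until it snaps into its other position, which drops the stop bar out of the track. Then, with the fingertips, gently push the wooden engine along its track, past the lowered bar, until its nose rests against the buffer block, and leave it there. Work the stop bar only by its lever, do not lift or tip the engine, and leave the other lever (with the crossbar end) and everything else where it is.

Things in the scene. Friction and masses are not known exactly. Their poses are not given: they have to be found in the camera images.
- board: fixed plywood railway board, 220 mm (x) by 430 mm (y, -220 to +210), 24 mm thick; origin on its underside; x roughly away from the robot, y along the track to the buffer. Track: trough centred at board x +40 mm, floor = deck, side rails 10 mm high, 46 mm apart inside, 60 mm outside. A fixed signal post 62 mm high stands at x +93, y +190 mm; its arm follows the crossbar lever
- buffer_face (a point): centre of the face of the fixed buffer block (62 mm wide, 34 mm high above the deck) which ends the track at board y = +182 mm; the engine's nose must come to rest against it
- stop_bar: wooden stop bar across the track at board x +40, y 0, 36 mm wide, 10 mm thick; while up it stands 18 mm above the deck and blocks the engine; when the ball lever is flipped it sinks 22 mm, below the deck. Origin at the centre of the bar (deck height while up)
- ball_lever (a joint): angle (rad) of the ball-ended toggle lever: 0 (start) = stable, leaning 0.5 rad from vertical to its stand's -y side; 0.5 = upright; 1.0 = other stable position, leaning 0.5 rad to the stand's +y side. An over-centre spring resists up to 0.5, then snaps it the rest of the way; about 4 N at the ball starts it
- ball_stand: fixed wooden stand of the ball-ended lever, on the board's strip nearer the robot: 42 (x) by 56 (y) by 26 mm high; origin at centre of underside, on the deck; its +y axis is the way the lever is flipped (roughly along the track, towards the buffer). Pivot on its centre, 20 mm above its underside, axis along x. The two levers' stands may be in either place
- ball_tip (a point): centre of the black plastic ball (28 mm diameter) at the end of the ball-ended lever (steel rod 9 mm thick), 55 mm from the pivot; moves with the lever
- bar_lever (a joint): angle (rad) of the other toggle lever, alike but ending in a crossbar; it must stay at 0
- bar_tip (a point): centre of the black plastic crossbar (14 mm thick, 60 mm long along its stand's x) at the end of the other lever, 55 mm from its pivot; its stand is the same as the ball lever's. Do not touch
- engine: loose wooden toy engine (about 0.2 kg; it slides, wheels do not turn) in the trough: 44 mm wide, 90 mm long, 64 mm high; origin at centre of underside; its +y axis points to its nose, towards the buffer. Its tail is the flat back of the cab, 45 mm behind the origin, 40 mm wide from 18 to 63 mm above its underside (30 mm wide below)
- engine_mid (a point): point on the engine's centre line, half of its length, 30 mm above its underside; when home it lies 45 mm short of the buffer face
- wagon: a small loose wooden goods wagon, 36 x 46 x 30 mm high, parked on the board between the two lever stands; origin centre of underside. Leave alone
- tree_a: a loose turned wooden toy tree, 32 mm across, 58 mm high, on the board's strip beyond the track; origin centre of underside. Leave alone
- tree_b: a loose turned wooden toy tree, 32 mm across, 50 mm high, on the board's strip beyond the track; origin centre of underside. Leave alone
- ring_tower: a stacking-ring toy, 70 mm across, 84 mm high, on the counter; origin centre of underside. Leave alone
- skittle: a wooden skittle, 38 mm across, 93 mm high, on the counter; origin centre of underside. Leave alone
- bead_jar: a glass jar with a metal cap, 64 mm across, 90 mm high, on the counter; origin centre of underside. Leave alone
- toy_house: a wooden toy house, 75 x 34 x 72 mm high, on the counter; origin centre of underside. Leave alone
Not all that is in view belongs to the job. What is shaped like the ball_stand but blue or purple is not meant. What is shaped like the engine but purple is not meant.

How it is judged:
On the way, in this order (a step that is already met when the one before it is completed fails the run):
1. the ball-ended lever has snapped over, with the engine still short of the stop bar (value of joint ball_lever above 0.9 rad and y of engine_mid in the frame of board below -0.03 m), for 0.2 s.
2. the engine stands against the buffer (y of engine_mid in the frame of board between 0.13 and 0.142 m and x of engine_mid in the frame of board between 0.034 and 0.046 m and z of engine_mid in the frame of board below 0.058 m and angle between engine's own z axis and vertical below 0.1 rad), for 0.2 s.
At the end, for the whole second after the job is handed in: the ball-ended lever is in its other stable position (above 0.9 rad), the crossbar lever still at 0 (below 0.15), the engine upright in its track, at rest, its nose within 7 mm of the buffer (all of step 2 and value of joint ball_lever above 0.9 rad and value of joint bar_lever below 0.15 rad and linear speed of engine below 0.01 m/s); the robot touches nothing.
It fails at once if the engine is lifted (more than 12 mm) or tipped (z of engine in the frame of board above 0.036 m or angle between engine's own z axis and vertical above 0.3 rad).
It fails at once if the engine is flung (faster than 0.5 m/s) (linear speed of engine above 0.5 m/s).
It fails at once if the stop bar is pushed directly by the robot (contact force between any of the fingers, the arm and stop_bar above 1 N).
It fails at once if the crossbar lever is moved (more than 0.25 rad) (value of joint bar_lever above 0.25 rad).
It fails at once if a bystander is displaced by more than 20 mm or tipped over (distance of any of wagon, tree_a, tree_b, ring_tower, skittle, bead_jar, toy_house from where it was at the start of the episode above 0.02 m or angle between any of wagon, tree_a, tree_b, ring_tower, skittle, bead_jar, toy_house's own z axis and vertical above 0.5 rad).
It also fails if it takes over 51 s, if anything falls off the work surface, if the arm or the gripper's body presses on something with over 40 N, if the wrist force passes 120 N, or if a joint passes its speed limit or range.

### The arm

A 6-joint arm with a two-finger parallel gripper is mounted at the origin on the work surface. World frame = base frame: x ahead of the robot, y to its left, z up, the work surface at z = 0. Lengths are in m, angles in rad, forces in N, time in s.
With the tool pointing down it reaches from about 0.35 to 0.775 m from the base axis. Payload 5.5 kg.
Tool frame: the origin (TCP) lies on the centre line of the jaws, within the pads' length; the fingertips stand 11 mm ahead of it and the grasp point (between the pads) lies 8 mm behind it (env.tip_extent is the distance from the TCP to the fingertips, in m); z points along the fingers, y is the line along which they close (so a half turn about z gives the same grasp; the last joint's range is limited). The gripper opens to 85 mm and grips with 20 to 120 N. Pads are 22 mm wide; open, the fingers measure 114 mm over their backs; the gripper's body (76 mm by 85 mm) begins 54 mm behind the grasp point. The pads swing forward as they close: fully open they stand 13 mm farther back than shut.
Start: joints at [-1.341, 0.313, 0.046, 1.304, 0, 1.431], TCP at [0.208, -0.536, 0.215] pointing down, gripper open.
Joint ranges: [-2.76, 2.76], [-0.86, 1.69], [-1.03, 1.26], [-2.2, 2.34], [-1.47, 1.5], [-3.14, 3.14]. Speed limits (rad/s): [2.57, 2.57, 3.14, 3.14, 3.14, 3.14].

### API

Orientations are given as a unit quaternion [w, x, y, z].
In Python, from workcell import env gives the robot as it stands.
- The arm moves only by the shell command python3 -m jog 'ROWS' [FORCE]. ROWS is JSON, a list of rows, each a list of 5 numbers: the gripper's target within -1 to 1 (shut at 1, half-way at 0, fully open at -1), then the shift along the tool's x, y, z in m, then the turn about the tool's z in degrees. In form: [[fingers, tx, ty, tz, turn], ...]. A call has 1 to 5 rows; each row shifts and turns the commanded pose from where the row before left it, along the tool's axes as they then stand; what a row does not reach is not made up. A row lasts 1/12 s, in which the tool goes at most 41.7 mm and 7.16 degrees, less where a joint would pass 70% of its speed; a pose out of reach is approached as far as the arm can. A call is refused whole if a number of a shift passes 0.0417 or a number of a turn 7.16, either way. A call with a gripper value outside its range is refused whole. The fingers move at their own pace and stop on an object; FORCE is the grip in N (left out, the last holds). Time passes only in rows, so rows that do not move let the fingers close. It gives the time, the measured TCP pose, the force, the opening and the grip force at its end, in the units of the state.
- env.get_state(): the state, without advancing time (a new reading comes with each control period).
- env.read_camera(name): name is "side" or "top" or "wrist"; returns a dict with "img" (400x640x3 uint8, red, green, blue), "fov_y" (degrees; the focal length in pixels is half the picture's height over the tangent of half this angle, whatever the lens; pixels are square), "cx", "cy" (the principal point, pixels), "T" (4x4, takes a point from camera to world coordinates). Camera axes: x right, y up, looking along -z (the intrinsics and any distortion apply to the point x, -y, -z); pixel columns grow to the right and rows downward; lengths in m; the calibration is good to about 2 mm. The wrist camera is an equidistant fisheye: a pixel r from the principal point sees the ray r / f radians off the axis. A picture is of the moment at which its call begins. There is no depth.
- env.hand_in(): hands the job in; it is judged then, once.
The state is a dict: "clock": time; "joint_pos": joint angles; "qvel": joint speeds; "tau": joint torques, N m; "tcp_pos": TCP position; "orientation": TCP orientation; "wrist_force": force on the tool from outside, world axes, zero at the start; "ft_torque": the same for the moment, N m; "finger_gap": finger opening in m; "grip_force": force on a finger pad.
Only numpy, scipy, OpenCV 4.12 (cv2) and the standard library are available. Lean on these libraries where they do the work, as an engineer would, in place of code of your own. Each camera call takes 0.05 s, during which the arm holds its last target. There are 200 camera calls.

## Working session

There is one attempt and no reset: what is moved stays moved. The work goes in short steps, Python scripts to look and compute and a shell command to move; the robot and the scene stay as the last step left them, time stands still between calls to the robot, and variables do not carry over. Pictures are saved under pics/ and viewed, at most 10 in all, crops included, and the job is handed in when it is done.

```bash
mkdir -p pics
cat > h.py <<'E'
import numpy as np,cv2
from workcell import env
def ray(c,u,v):
    f=200/np.tan(np.radians(c["fov_y"])/2)
    d=np.array([(u-c["cx"])/f,-(v-c["cy"])/f,-1.0]);T=np.array(c["T"])
    return T[:3,3],T[:3,:3]@d
def onz(c,u,v,z):
    o,d=ray(c,u,v);return o+d*(z-o[2])/d[2]
def proj(c,p):
    f=200/np.tan(np.radians(c["fov_y"])/2);T=np.array(c["T"])
    q=T[:3,:3].T@(np.array(p)-T[:3,3]);return c["cx"]-f*q[0]/q[2],c["cy"]+f*q[1]/q[2]
def tri(c1,p1,c2,p2):
    o1,d1=ray(c1,*p1);o2,d2=ray(c2,*p2);A=np.array([d1,-d2]).T
    t=np.linalg.lstsq(A,o2-o1,rcond=None)[0];a=o1+t[0]*d1;b=o2+t[1]*d2
    return (a+b)/2,np.linalg.norm(a-b)
E
python3 - <<'E'
from h import *
for n in("top","side"):
    c=env.read_camera(n);cv2.imwrite(f"pics/{n}0.png",c["img"][:,:,::-1]);print(n,{k:c[k] for k in c if k!="img"})
s=env.get_state();print(s["clock"],s["tcp_pos"],s["orientation"])
E
```

```text
top {'fov_y': 46.052599119513985, 'cx': 334.70124182984586, 'cy': 196.66414959756216, 'T': array([[ 5.80927050e-03,  9.74605750e-01, -2.23852371e-01,
         3.20486697e-01],
       [-9.99983053e-01,  5.57648783e-03, -1.67206158e-03,
        -1.23056908e-02],
       [-3.81290810e-04,  2.23858291e-01,  9.74621629e-01,
         1.22560181e+00],
       [ 0.00000000e+00,  0.00000000e+00,  0.00000000e+00,
         1.00000000e+00]])}
side {'fov_y': 53.20880951160609, 'cx': 318.8427674864614, 'cy': 199.3618302524066, 'T': array([[ 0.99814333,  0.0362596 , -0.04894011,  0.54019839],
       [-0.06088631,  0.61586047, -0.78549904, -0.73720478],
       [ 0.0016584 ,  0.78702041,  0.61692474,  0.65162977],
       [ 0.        ,  0.        ,  0.        ,  1.        ]])}
0.1 [ 0.20771646 -0.5356639   0.21439614] [-8.17578733e-04  9.82957216e-01  1.83832650e-01 -1.66430599e-05]
```

View pics/top0.png

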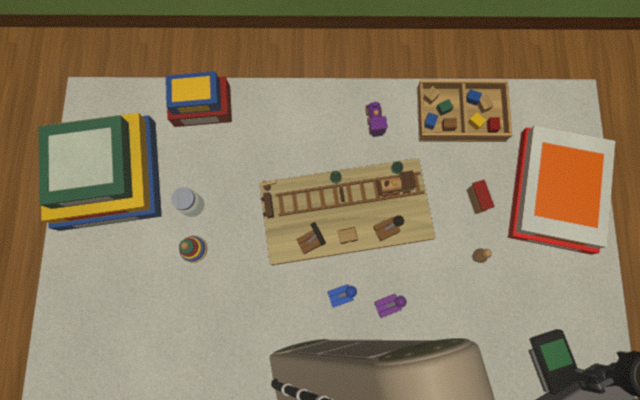

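View pics/side0.png

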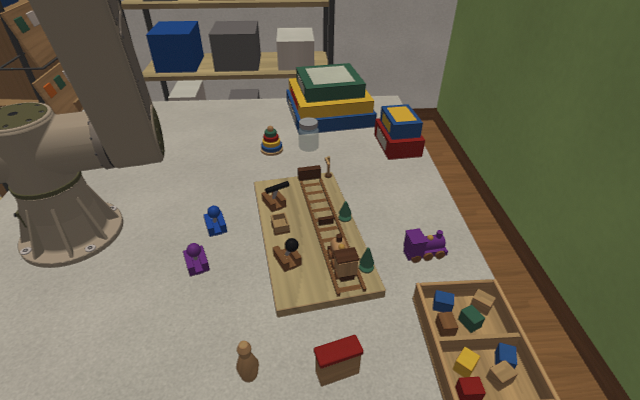

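Top view: ball-lever candidates are the brown stand with a round ball at (398,221), the brown stand with a crossbar at (318,230), the blue decoy at (342,295) and the purple decoy at (390,304). Engine candidates are the brown one at (398,184) and the purple one at (376,118). I choose the brown ball lever and the brown engine, and will check them in one crop.

Run:
```python
from h import *
t=env.read_camera("top");s=env.read_camera("side")
a=cv2.resize(t["img"][150:275,250:445],None,fx=4,fy=4,interpolation=cv2.INTER_CUBIC)[:300*2]
b=cv2.resize(s["img"][150:320,240:400],None,fx=3.5,fy=3.5,interpolation=cv2.INTER_CUBIC)
cv2.imwrite("pics/ct.png",a[:500,:,::-1]);cv2.imwrite("pics/cs.png",b[:,:,::-1])
```

```text
(no output)
```

View pics/ct.png

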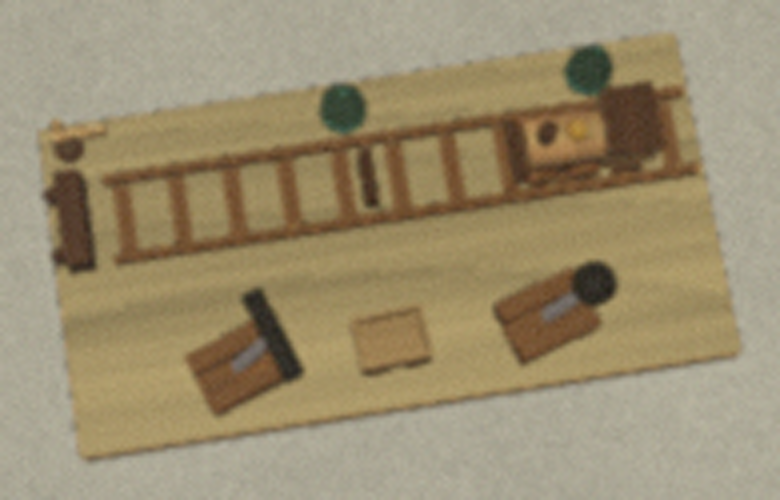

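View pics/cs.png

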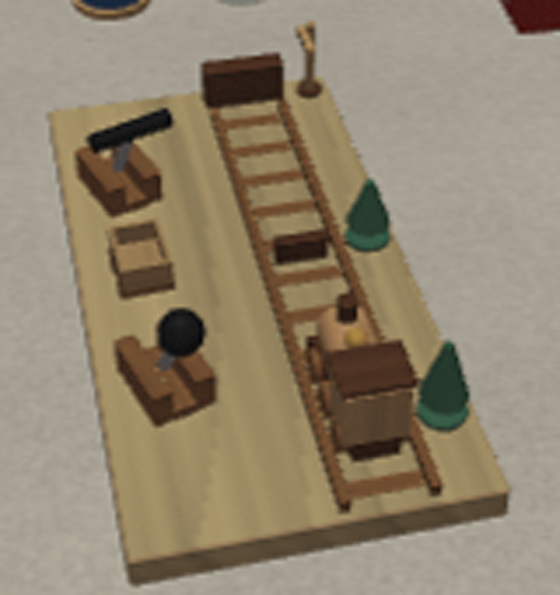

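The crop confirms it: the brown stand carries a round ball at top (398.1,220.4) and side (291.4,244.8). The crossbar lever is at the buffer end, the stop bar is up, and the brown engine sits in the trough at the right end. The stand is turned a few degrees from the board.

Run:
```python
from h import *
t=env.read_camera("top");s=env.read_camera("side");np.set_printoptions(precision=4,suppress=True)
f=lambda x,y:(250+(x+.5)/4-.5,150+(y+.5)/4-.5)
g=lambda x,y:(240+(x+.5)/3.5-.5,150+(y+.5)/3.5-.5)
# deck corners: buffer/far, start/far, start/near, buffer/near
C=np.array([onz(t,*f(*p),.024) for p in[(40,130),(678,35),(742,353),(84,458)]]);print(C)
print("sizes",np.linalg.norm(C-np.roll(C,-1,0),axis=1))
ey=(C[0]-C[1])+(C[3]-C[2]);ey[2]=0;ey/=np.linalg.norm(ey);ex=np.array([ey[1],-ey[0],0])
O=C.mean(0)+0.005*ey;O[2]=0;print("O",O,"ex",ex,"ey",ey,"yaw deg",np.degrees(np.arctan2(-ey[0],ey[1])))
B=lambda p:np.array([(p-O)@ex,(p-O)@ey,p[2]])
p,e=tri(t,f(594,283),s,g(181,333));print("ball",p,e,"board",B(p))
# stand top corners z=.05
S=np.array([onz(t,*f(*q),.05) for q in[(494,308),(572,268),(603,322),(525,364)]]);print("stand",S,[B(q) for q in S],S.mean(0),np.linalg.norm(S-np.roll(S,-1,0),axis=1))
R=np.array([onz(t,*f(*q),.087) for q in[(604,93),(652,85),(661,151),(612,158)]]);print("roof",[B(q) for q in R],R)
p,e=tri(t,f(628,122),s,g(371,367));print("roofc",p,e,B(p))
print("buffer",B(onz(t,*f(92,220),.058)),B(onz(t,*f(75,172),.058)),"stopbar",B(onz(t,*f(368,177),.042)))
print("wagon",B(onz(t,*f(391,341),.05)),"treeb",B(onz(t,*f(588,70),.05)),B(onz(t,*f(343,108),.05)))
```

```text
[[ 0.6347  0.1881  0.024 ]
 [ 0.7026 -0.235   0.024 ]
 [ 0.4894 -0.2688  0.024 ]
 [ 0.42    0.1513  0.024 ]]
sizes [0.4285 0.2159 0.4257 0.2179]
O [ 0.5609 -0.0362  0.    ] ex [0.987  0.1608 0.    ] ey [-0.1608  0.987   0.    ] yaw deg 9.250851105899928
ball [ 0.5219 -0.1659  0.0909] 0.001272452563216136 board [-0.0594 -0.1218  0.0909]
stand [[ 0.5134 -0.1078  0.05  ]
 [ 0.5394 -0.1576  0.05  ]
 [ 0.5049 -0.1764  0.05  ]
 [ 0.478  -0.1268  0.05  ]] [array([-0.0584, -0.0631,  0.05  ]), array([-0.0408, -0.1164,  0.05  ]), array([-0.0778, -0.1294,  0.05  ]), array([-0.0964, -0.0761,  0.05  ])] [ 0.5089 -0.1422  0.05  ] [0.0562 0.0393 0.0564 0.0402]
roof [array([ 0.0599, -0.151 ,  0.087 ]), array([ 0.0603, -0.1818,  0.087 ]), array([ 0.0175, -0.1791,  0.087 ]), array([ 0.0178, -0.1481,  0.087 ])] [[ 0.6443 -0.1756  0.087 ]
 [ 0.6496 -0.2059  0.087 ]
 [ 0.6069 -0.2101  0.087 ]
 [ 0.6022 -0.1795  0.087 ]]
roofc [ 0.627  -0.1908  0.0823] 0.00048058866430028286 [ 0.0404 -0.1633  0.0823]
buffer [0.0355 0.1798 0.058 ] [0.0683 0.1866 0.058 ] stopbar [0.0398 0.0017 0.042 ]
wagon [-0.069   0.0046  0.05  ] treeb [ 0.0863 -0.1505  0.05  ] [0.0857 0.0108 0.05  ]
```

Ball (0.522,-0.166,0.091) matches the stand pivot (0.509,-0.142) with 0.5 rad of lean: expected (0.521,-0.166,0.092). The flip direction is 27.6° from world +y. Now I shut the fingers, turn to match, and go behind the ball at height.

```bash
python3 -m jog '[[1,0,0,0,-6.4],[1,0.0375,-0.0112,0,0],[1,0.0375,-0.0112,0,0],[1,0.0375,-0.0112,0,0],[1,0.0375,-0.0112,0,0]]' 40
python3 -m jog '[[1,0.0375,-0.0112,0,0],[1,0.0375,-0.0112,0,0],[1,0.0375,-0.0112,0,0],[1,0.0375,-0.0112,0,0],[1,0.0375,-0.0112,0,0]]'
python3 -m jog '[[1,0.0375,-0.0112,0,0],[1,0.0375,-0.0112,0,0],[1,0.0375,-0.0112,0,0],[1,0,0,0,0],[1,0,0,0,0]]'
cat >> h.py <<'E'
P=np.array([.509,-.142]);O=np.array([.5609,-.0362]);ex=np.array([.987,.1608]);ey=np.array([-.1608,.987])
def go(x,y,z):
    from scipy.spatial.transform import Rotation as R
    s=env.get_state();q=s["orientation"];M=R.from_quat([*q[1:],q[0]]).as_matrix()
    print("clock",round(s["clock"],2),"tcp",np.round(s["tcp_pos"],4),"yaw",np.degrees(np.arctan2(M[1,0],M[0,0])).round(1),"tool shift",np.round(M.T@(np.array([x,y,z])-s["tcp_pos"]),4),"F",np.round(s["wrist_force"],1),"gap",s["finger_gap"])
E
python3 -c "
from h import *
d=np.array([-.463,.886]);go(*(P-.075*d),.094)"
```

```text
clock: 0.72
tcp_pos: [0.3207, -0.4259, 0.2151]
orientation: [0.0, 0.971, 0.238, 0.0]
wrist_force: [1.2, 0.2, 0.4]
finger_gap: 0.0254
grip_force: 0.0
clock: 1.13
tcp_pos: [0.4614, -0.289, 0.2154]
orientation: [0.0, 0.971, 0.238, 0.0]
wrist_force: [0.7, -0.3, -0.1]
finger_gap: -0.0001
grip_force: 0.0
clock: 1.55
tcp_pos: [0.5455, -0.2068, 0.2148]
orientation: [-0.0, 0.971, 0.241, -0.0]
wrist_force: [-0.5, -0.8, 0.2]
finger_gap: 0.0001
grip_force: 0.0
clock 1.55 tcp [ 0.5455 -0.2068  0.2148] yaw 27.8 tool shift [-0.0023  0.0007  0.1208] F [-0.5 -0.8  0.2] gap 0.00014102321055253954
```

```bash
python3 -m jog '[[1,-0.0023,0.0007,0.02,0],[1,0,0,0.02,0],[1,0,0,0,0]]'
python3 - <<'E'
from h import *
c=env.read_camera("side");cv2.imwrite("pics/s1.png",cv2.resize(c["img"][130:320,220:420],None,fx=3,fy=3)[:,:,::-1])
c=env.read_camera("wrist");cv2.imwrite("pics/w1.png",c["img"][:,:,::-1])
E
```

```text
clock: 1.8
tcp_pos: [0.5398, -0.2103, 0.1715]
orientation: [-0.002, 0.971, 0.238, -0.002]
wrist_force: [-1.5, -0.6, -0.1]
finger_gap: -0.0004
grip_force: 0.0
```

View pics/s1.png

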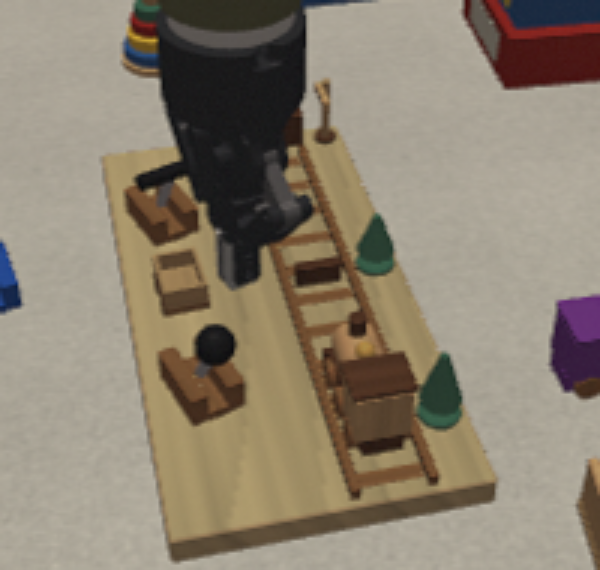

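View pics/w1.png

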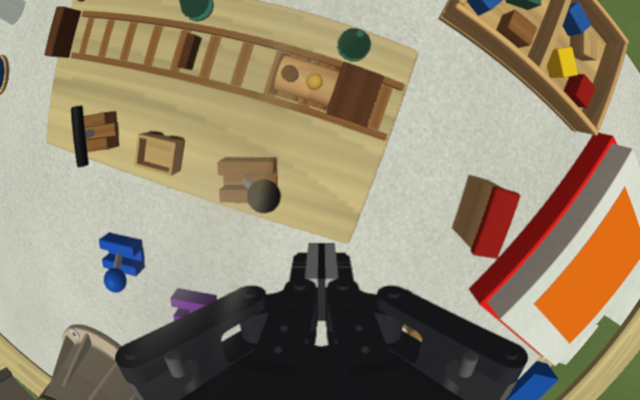

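The picture shows the ball at (263,195) in the wrist view with the shut fingers to its right at (321,270). The side view shows the finger linkages bulging along the closing line. I'll turn 90° to push with the flat finger edges instead.

```bash
python3 -c "
from h import *
print(env.get_state()['joint_pos'])"; python3 -m jog '[[1,0,0,0,7.15]]'; python3 -c "
from h import *
print(env.get_state()['joint_pos']);go(.5437,-.2085,.1715)"
```

```text
[-5.09658281e-01  3.40375524e-01 -1.47755165e-02  1.21770811e+00
 -2.63574794e-04  2.15211983e+00]
clock: 1.98
tcp_pos: [0.5424, -0.2114, 0.1763]
orientation: [0.0, 0.984, 0.176, 0.0]
wrist_force: [0.2, 0.0, 0.2]
finger_gap: 0.0005
grip_force: 0.0
[-5.09371324e-01  3.39528317e-01 -1.24567916e-02  1.21790589e+00
 -2.00134251e-04  2.27774628e+00]
clock 1.98 tcp [ 0.5424 -0.2114  0.1763] yaw 20.3 tool shift [ 0.0022 -0.0023  0.0048] F [0.2 0.  0.2] gap 0.00048089605485354664
```

```bash
python3 -m jog '[[1,0,0,0,-7.15],[1,0,0,0,-7.15],[1,0,0,0,-7.15],[1,0,0,0,-7.15],[1,0,0,0,-7.15]]' >/dev/null; python3 -m jog '[[1,0,0,0,-7.15],[1,0,0,0,-7.15],[1,0,0,0,-7.15],[1,0,0,0,-7.15],[1,0,0,0,-7.15]]'>/dev/null; python3 -m jog '[[1,0,0,0,-7.15],[1,0,0,0,-7.15],[1,0,0,0,-7.15],[1,0,0,0,-4.4],[1,0,0,0,0]]'; python3 -c "
from h import *
d=np.array([-.463,.886]);go(*(P-.07*d),.094)"
```

```text
clock: 3.23
tcp_pos: [0.543, -0.2115, 0.177]
orientation: [0.001, 0.516, 0.856, -0.0]
wrist_force: [0.6, 0.5, 0.2]
finger_gap: 0.0003
grip_force: 0.0
clock 3.23 tcp [ 0.543  -0.2115  0.177 ] yaw 117.8 tool shift [0.0075 0.002  0.083 ] F [0.6 0.5 0.2] gap 0.00027331536236403564
```

```bash
python3 -m jog '[[1,0,0.002,0.028,0],[1,0,0,0.028,0],[1,0,0,0.027,0],[1,0,0,0,0],[1,0.012,0,0,0]]'; python3 -m jog '[[1,0.008,0,0,0],[1,0.007,0,0,0],[1,0.007,0,0,0],[1,0.007,0,0,0],[1,0,0,0,0]]';  python3 -c "
from h import *
d=np.array([-.463,.886]);go(*(P-.015*d),.094)"
```

```text
clock: 3.65
tcp_pos: [0.5389, -0.2002, 0.0921]
orientation: [-0.0, 0.518, 0.855, -0.0]
wrist_force: [0.7, 0.1, 1.2]
finger_gap: -0.0001
grip_force: 0.0
clock: 4.07
tcp_pos: [0.525, -0.1718, 0.0933]
orientation: [0.0, 0.516, 0.857, 0.0]
wrist_force: [-0.3, -0.6, 0.1]
finger_gap: -0.0
grip_force: 0.0
clock 4.07 tcp [ 0.525  -0.1718  0.0933] yaw 117.9 tool shift [ 0.0188 -0.0003 -0.0007] F [-0.3 -0.6  0.1] gap -3.14451252075423e-05
```

```bash
python3 -m jog '[[1,0.007,0,0,0],[1,0.006,0,0,0],[1,0.006,0,0,0],[1,0,0,0,0],[1,0,0,0,0]]'; python3 -m jog '[[1,-0.02,0,0,0],[1,-0.02,0,0,0],[1,0,0,-0.04,0],[1,0,0,-0.04,0],[1,0,0,0,0]]';  python3 - <<'E'
from h import *
c=env.read_camera("side");cv2.imwrite("pics/s2.png",cv2.resize(c["img"][130:320,220:420],None,fx=3,fy=3)[:,:,::-1])
E
```

```text
clock: 4.48
tcp_pos: [0.5163, -0.156, 0.0922]
orientation: [-0.0, 0.516, 0.856, -0.0]
wrist_force: [0.8, 0.6, -0.6]
finger_gap: 0.0004
grip_force: 0.0
clock: 4.9
tcp_pos: [0.539, -0.1943, 0.1795]
orientation: [0.006, 0.517, 0.856, 0.0]
wrist_force: [0.9, -0.7, 1.1]
finger_gap: -0.0001
grip_force: 0.0
```

View pics/s2.png

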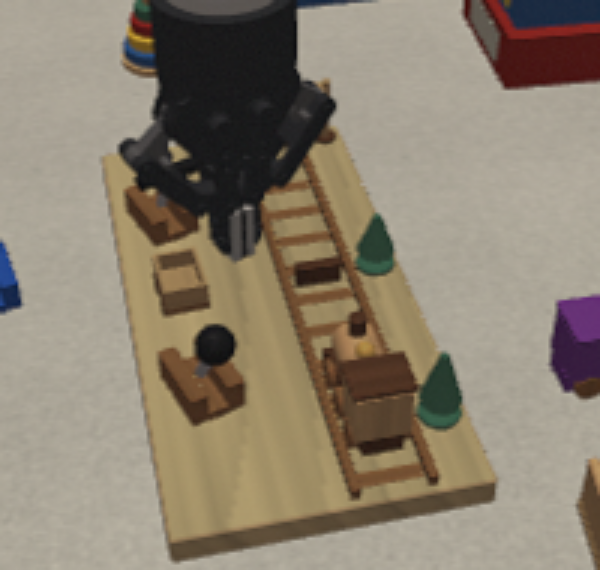

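The lever has not flipped: the ball is still at (214,345) in the crop. I'll check the fingertip position against both cameras.

Run:
```python
from h import *
t=env.read_camera("top");s=env.read_camera("side");st=env.get_state();p=st["tcp_pos"];tip=p-[0,0,.011]
print(env.tip_extent,p,"tip proj side",proj(s,tip),"top",proj(t,tip))
b=[.5215,-.1657,.092];print("ball proj",proj(s,b),proj(t,b))
a=cv2.resize(t["img"][170:270,330:450],None,fx=4,fy=4,interpolation=cv2.INTER_CUBIC)
b=cv2.resize(s["img"][180:290,250:370],None,fx=4,fy=4,interpolation=cv2.INTER_CUBIC)[:400]
cv2.imwrite("pics/c3.png",np.hstack([a[:400],b[:400]])[:,:800,::-1])
```

```text
0.011 [ 0.53558519 -0.19219265  0.17248757] tip proj side (np.float64(297.73522091017014), np.float64(226.84872758083472)) top (np.float64(413.43871568723773), np.float64(209.4926398690412))
ball proj (np.float64(291.46412931789104), np.float64(244.2394230281876)) (np.float64(398.1459859366226), np.float64(220.6978352324971))
```

View pics/c3.png

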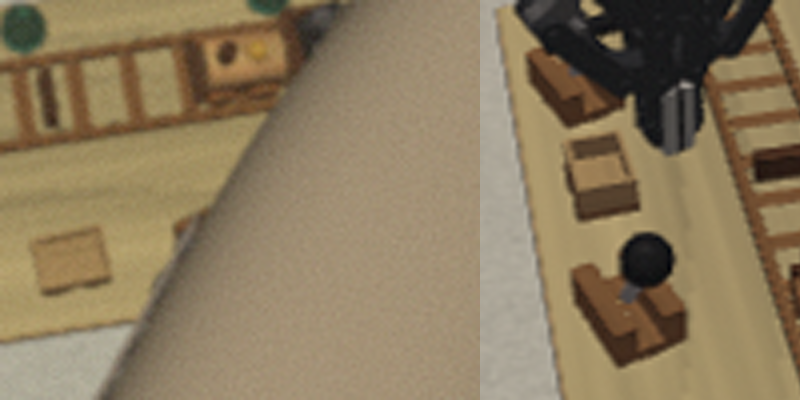

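The visible fingertip at side (298.7,218.5) is about 8 px above its computed place (226.8), so the tips really sit some 15–20 mm higher than reported and passed over the ball. I'll go again about 20 mm lower, which still clears the stand top at 0.050.

```bash
python3 -m jog '[[1,-0.014,0,0.025,0],[1,0,0,0.037,0],[1,0,0,0.037,0],[1,0,0,0,0],[1,0,0,0,0]]'; python3 -m jog '[[1,0.008,0,0,0],[1,0.008,0,0,0],[1,0.007,0,0,0],[1,0.007,0,0,0],[1,0,0,0,0]]';  python3 -m jog '[[1,0.006,0,0,0],[1,0.006,0,0,0],[1,0,0,0,0]]'; python3 -c "
from h import *
d=np.array([-.463,.886]);go(*(P-.013*d),.075)
c=env.read_camera('side');cv2.imwrite('pics/c4.png',cv2.resize(c['img'][180:290,250:370],None,fx=4,fy=4)[:,:,::-1])"
```

```text
clock: 5.47
tcp_pos: [0.5386, -0.2025, 0.0702]
orientation: [-0.004, 0.517, 0.856, -0.0]
wrist_force: [0.8, -0.2, 0.9]
finger_gap: -0.0
grip_force: 0.0
clock: 5.88
tcp_pos: [0.532, -0.1813, 0.079]
orientation: [0.007, 0.517, 0.856, -0.002]
wrist_force: [1.2, -8.5, 8.7]
finger_gap: -0.0001
grip_force: 5.0
clock: 6.13
tcp_pos: [0.524, -0.1673, 0.0768]
orientation: [0.003, 0.516, 0.856, 0.0]
wrist_force: [0.2, -0.3, 1.2]
finger_gap: 0.0003
grip_force: 0.4
clock 6.13 tcp [ 0.524  -0.1673  0.0768] yaw 117.8 tool shift [ 0.0164 -0.0015  0.0017] F [ 0.2 -0.3  1.2] gap 0.0003333598925353926
```

View pics/c4.png

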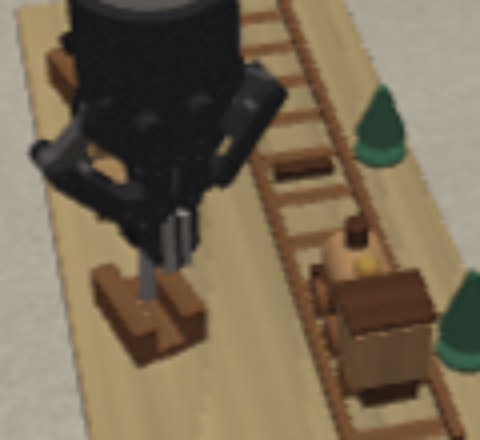

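There was contact (8.5 N, then free), the rod now shows at (148,275) and the stop bar at (303,168) looks sunken. I push a little farther to be sure, then lift straight up.

```bash
python3 -m jog '[[1,0.006,0,0,0],[1,0.006,0,0,0],[1,0,0,0,0],[1,-0.02,0,0,0],[1,-0.025,0,0,0]]'; python3 -m jog '[[1,-0.03,0,-0.02,0],[1,0,0,-0.04,0],[1,0,0,-0.04,0],[1,0,0,-0.02,0],[1,0,0,0,0]]';  python3 -c "
from h import *
c=env.read_camera('side');cv2.imwrite('pics/c5.png',cv2.resize(c['img'][150:290,250:390],None,fx=4,fy=4)[:,:,::-1])
go(.5,-.2,.2)"
```

```text
clock: 6.6
tcp_pos: [0.5361, -0.1941, 0.0727]
orientation: [-0.002, 0.515, 0.857, 0.0]
wrist_force: [-0.1, -0.3, -0.2]
finger_gap: 0.0001
grip_force: 0.0
clock: 7.02
tcp_pos: [0.5538, -0.2239, 0.1984]
orientation: [0.004, 0.517, 0.856, 0.0]
wrist_force: [0.5, 0.3, 0.3]
finger_gap: -0.0001
grip_force: 0.0
clock 7.07 tcp [ 0.5528 -0.2233  0.1957] yaw 117.8 tool shift [ 0.0452 -0.0359 -0.0046] F [-0.3 -0.9 -0.3] gap -0.00031868612344397633
```

View pics/c5.png

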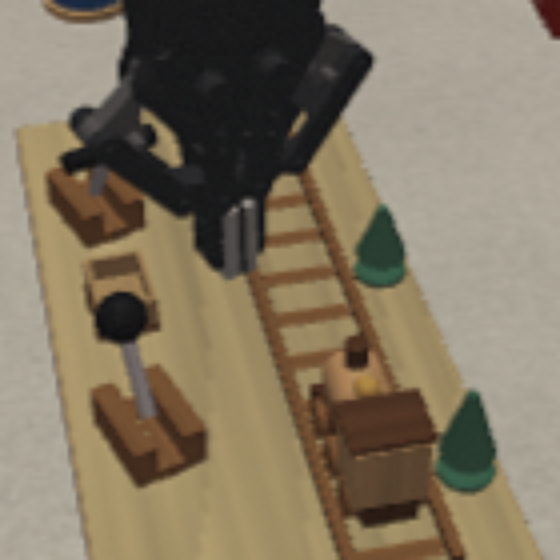

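The lever now leans to its +y side (ball at crop (121,317)), the stop bar is gone from the track, the engine has not moved, and the crossbar lever is unchanged. Next is the engine.

```bash
python3 -m jog '[[1,0,0,0,6.2],[1,0,0,0,6.2],[1,0,0,0,6.2],[1,0,0,0,0],[1,0,0,0,0]]'
python3 - <<'E'
from h import *
s=env.read_camera("side")
print("tip z if xy right:",[ (z,np.round(onz(s,309.1,218.4,z),4)) for z in(.186,.196,.206)])
go(*(O+.04*ex-.245*ey),.12)
for b in(-.2,-.18): print(np.round(O+.04*ex+b*ey,3))
E
```

```text
clock: 7.48
tcp_pos: [0.5506, -0.222, 0.1915]
orientation: [-0.002, 0.647, 0.763, -0.0]
wrist_force: [0.0, -0.6, 0.1]
finger_gap: -0.0001
grip_force: 0.0
tip z if xy right: [(0.186, array([ 0.5565, -0.1982,  0.186 ])), (0.196, array([ 0.5561, -0.2098,  0.196 ])), (0.206, array([ 0.5558, -0.2214,  0.206 ]))]
clock 7.53 tcp [ 0.5508 -0.2221  0.1918] yaw 99.4 tool shift [-0.0634  0.0799  0.0716] F [ 0.6 -0.8  0. ] gap 0.00031605033132032926
[ 0.633 -0.227]
[ 0.629 -0.207]
```

```bash
python3 -m jog '[[1,-0.021,0.0267,0,0],[1,-0.021,0.0267,0,0],[1,-0.021,0.0267,0,0],[1,0,0,0.035,0],[1,0,0,0,0]]'; python3 -m jog '[[1,0,0,0.035,0],[1,0,0,0.035,0],[1,0,0,0.025,0],[1,0,0,0.01,0],[1,0,0,0,0]]';  python3 - <<'E'
from h import *
go(*(O+.04*ex-.2*ey),.05)
s=env.read_camera("side");im=s["img"][150:330,240:420]
hsv=cv2.cvtColor(im,cv2.COLOR_RGB2HSV)
# roof: dark brown
for b in(-.245,-.2,-.19): print(b,np.round(proj(s,[*(O+.04*ex+b*ey),.057])))
u,v=[int(x) for x in proj(s,[*(O+.04*ex-.163*ey),.087])];print(u,v,s["img"][v-6:v+7:3,u],cv2.cvtColor(s["img"],cv2.COLOR_RGB2HSV)[v-6:v+7:3,u])
E
```

```text
clock: 7.95
tcp_pos: [0.6404, -0.2722, 0.1515]
orientation: [-0.003, 0.647, 0.762, -0.001]
wrist_force: [-1.5, 1.0, -2.2]
finger_gap: -0.0001
grip_force: 0.0
clock: 8.37
tcp_pos: [0.6377, -0.2703, 0.0501]
orientation: [-0.004, 0.648, 0.762, -0.001]
wrist_force: [-0.3, 0.0, -0.0]
finger_gap: 0.0001
grip_force: 0.0
clock 8.37 tcp [ 0.6377 -0.2703  0.0501] yaw 99.3 tool shift [0.0434 0.0019 0.0002] F [-0.3  0.  -0. ] gap 9.785384686595148e-05
-0.245 [357. 296.]
-0.2 [350. 277.]
-0.19 [349. 273.]
345 252 [[26 25 28]
 [25 25 25]
 [29 30 29]
 [28 27 27]
 [26 26 28]] [[130  27  28]
 [  0   0  25]
 [ 60   9  30]
 [  0   9  28]
 [120  18  28]]
```

```bash
python3 -m jog '[[1,0.015,0.002,0,0],[1,0.015,0,0,0],[1,0.01,0,0,0],[1,0.008,0,0,0],[1,0.008,0,0,0]]'; python3 -m jog '[[1,0.008,0,0,0],[1,0.008,0,0,0],[1,0.01,0,0,0],[1,0.01,0,0,0],[1,0.01,0,0,0]]';  python3 - <<'E'
from h import *
p=env.get_state()["tcp_pos"][:2]-O;print("board tcp",p@ex,p@ey)
go(*(O+.04*ex+.08*ey),.05)
t=env.read_camera("top")["img"];np.save("t1.npy",t)
E
```

```text
clock: 8.83
tcp_pos: [0.6347, -0.2163, 0.0553]
orientation: [0.002, 0.648, 0.762, 0.0]
wrist_force: [0.0, -1.9, 2.3]
finger_gap: 0.0001
grip_force: 1.2
clock: 9.25
tcp_pos: [0.6261, -0.1704, 0.0533]
orientation: [0.0, 0.648, 0.761, -0.0]
wrist_force: [-0.3, -1.9, 1.6]
finger_gap: -0.0001
grip_force: 1.2
board tcp 0.04280354125384308 -0.14290856314619357
clock 9.25 tcp [ 0.6261 -0.1704  0.0533] yaw 99.2 tool shift [ 0.2229 -0.0031  0.0032] F [-0.3 -1.9  1.6] gap -9.579832409205923e-05
```

Contact at the tail, about 2 N. Continuing at a steady pace.

```bash
python3 -m jog '[[1,0.012,-0.001,0,0],[1,0.014,-0.001,0,0],[1,0.014,0,0,0],[1,0.014,0,0,0],[1,0.014,0,0,0]]'; python3 -m jog '[[1,0.014,0,0,0],[1,0.014,0,0,0],[1,0.014,0,0,0],[1,0.014,0,0,0],[1,0.014,0,0,0]]'; python3 -m jog '[[1,0.014,0,0,0],[1,0.014,0,0,0],[1,0.01,0,0,0],[1,0.006,0,0,0],[1,0.004,0,0,0]]';  python3 - <<'E'
from h import *
p=env.get_state()["tcp_pos"][:2]-O;print("board tcp",p@ex,p@ey)
go(*(O+.04*ex+.08*ey),.05)
E
```

```text
clock: 9.72
tcp_pos: [0.613, -0.1025, 0.053]
orientation: [-0.0, 0.648, 0.762, 0.0]
wrist_force: [1.2, -1.8, 0.1]
finger_gap: 0.0006
grip_force: 0.9
clock: 10.13
tcp_pos: [0.6018, -0.0336, 0.0531]
orientation: [-0.0, 0.648, 0.762, -0.0]
wrist_force: [0.7, -0.9, 0.3]
finger_gap: -0.0
grip_force: 0.7
clock: 10.55
tcp_pos: [0.5942, 0.0133, 0.0531]
orientation: [-0.0, 0.648, 0.762, -0.0]
wrist_force: [-0.3, -2.4, 0.5]
finger_gap: 0.0001
grip_force: 0.6
board tcp 0.040806061332819075 0.04347991380968174
clock 10.55 tcp [0.5942 0.0133 0.0531] yaw 99.2 tool shift [ 0.0365 -0.0008  0.0031] F [-0.3 -2.4  0.5] gap 8.189365223609379e-05
```

```bash
python3 -m jog '[[1,0.006,0,0,0],[1,0.006,0,0,0],[1,0.006,0,0,0],[1,0.005,0,0,0],[1,0.003,0,0,0]]'; python3 -m jog '[[1,0.002,0,0,0],[1,0.002,0,0,0],[1,0.002,0,0,0]]'; python3 -c "
from h import *
p=env.get_state()['tcp_pos'][:2]-O;print(p@ex,p@ey)"; python3 -m jog '[[1,0.002,0,0,0],[1,0.002,0,0,0]]'; python3 -c "
from h import *
p=env.get_state()['tcp_pos'][:2]-O;print(p@ex,p@ey)"
```

```text
clock: 10.97
tcp_pos: [0.5903, 0.0384, 0.0531]
orientation: [-0.0, 0.648, 0.761, -0.0]
wrist_force: [0.6, -0.4, 0.2]
finger_gap: -0.0003
grip_force: 0.5
clock: 11.22
tcp_pos: [0.5895, 0.0438, 0.0531]
orientation: [0.0, 0.648, 0.761, -0.0]
wrist_force: [0.1, -1.5, -0.6]
finger_gap: 0.0002
grip_force: 0.5
0.04108914209507536 0.07440879285821855
clock: 11.38
tcp_pos: [0.5888, 0.0478, 0.0531]
orientation: [-0.0, 0.648, 0.761, -0.0]
wrist_force: [0.2, -0.8, -0.8]
finger_gap: -0.0
grip_force: 0.4
0.041048553176687944 0.07838956649502933
```

```bash
for i in 1; do python3 -m jog '[[1,0.002,0,0,0],[1,0,0,0,0]]'; python3 -m jog '[[1,0.002,0,0,0],[1,0,0,0,0]]'; python3 -m jog '[[1,0.002,0,0,0],[1,0,0,0,0]]'; done | grep -E "tcp|force"
```

```text
tcp_pos: [0.5884, 0.0502, 0.0532]
wrist_force: [-0.0, -0.0, 0.0]
grip_force: 0.0
tcp_pos: [0.5887, 0.0512, 0.0535]
wrist_force: [0.4, -3.5, 0.9]
grip_force: 1.8
tcp_pos: [0.589, 0.0514, 0.054]
wrist_force: [0.8, -9.0, 3.1]
grip_force: 4.5
```

The tool stalls at board y ≈ 0.082 (expected 0.081) with the force rising to 9 N, so the nose is on the buffer. I back off slowly, rise and check.

```bash
python3 -m jog '[[1,-0.004,0,0,0],[1,-0.008,0,0,0],[1,-0.02,0,0,0],[1,-0.04,0,0,0],[1,-0.04,0,-0.01,0]]'; python3 -m jog '[[1,-0.03,0,-0.03,0],[1,-0.03,0,-0.03,0],[1,-0.04,0,-0.01,0],[1,-0.04,0,0,0],[1,-0.04,0,0,0]]' >/dev/null; python3 -m jog '[[1,-0.04,0,0,0],[1,-0.04,0,0,0],[1,-0.03,0,0,0],[1,0,0,0,0],[1,0,0,0,0]]'
python3 - <<'E'
from h import *
t=env.read_camera("top");im=t["img"]
a=np.arctan2(0,1)
# rectify the roof plane (z=.087) to board coordinates, 1 mm/px; list dark brown blobs in the track
B=[(0,.0),(.08,.0),(.08,.2),(0,.2)]
src=np.float32([proj(t,[*(O+x*ex+y*ey),.087]) for x,y in B]);dst=np.float32([[1000*y,80-1000*x] for x,y in B])
r=cv2.warpPerspective(im,cv2.getPerspectiveTransform(src,dst),(200,81))
g=r[25:56].astype(int).mean(0)
for y in range(60,200,4): print(y,g[y].round(),end="; ")
ball=np.round(proj(t,[*(P+.0264*np.array([-.463,.886])),.092])).astype(int);print("\nball px",ball,im[ball[1],ball[0]])
E
```

```text
clock: 12.3
tcp_pos: [0.6042, -0.0563, 0.0613]
orientation: [-0.002, 0.647, 0.763, -0.0]
wrist_force: [1.0, -0.6, -1.1]
finger_gap: -0.0
grip_force: 0.0
clock: 13.13
tcp_pos: [0.6512, -0.3442, 0.1306]
orientation: [-0.001, 0.649, 0.76, 0.0]
wrist_force: [-0.4, 0.7, 0.9]
finger_gap: -0.0001
grip_force: 0.0
60 [136. 110.  74.]; 64 [148. 128.  87.]; 68 [148. 129.  88.]; 72 [147. 128.  87.]; 76 [147. 128.  88.]; 80 [145. 124.  85.]; 84 [129.  99.  64.]; 88 [118.  85.  54.]; 92 [104.  76.  50.]; 96 [89. 64. 46.]; 100 [86. 62. 44.]; 104 [85. 61. 44.]; 108 [89. 64. 44.]; 112 [91. 65. 45.]; 116 [89. 64. 45.]; 120 [85. 61. 45.]; 124 [90. 65. 46.]; 128 [130.  99.  65.]; 132 [155. 119.  77.]; 136 [148. 114.  72.]; 140 [147. 112.  65.]; 144 [153. 116.  65.]; 148 [153. 116.  70.]; 152 [159. 123.  79.]; 156 [152. 118.  76.]; 160 [124.  94.  62.]; 164 [115.  86.  59.]; 168 [132. 102.  68.]; 172 [163. 130.  86.]; 176 [122.  97.  66.]; 180 [75. 59. 44.]; 184 [85. 62. 46.]; 188 [87. 64. 47.]; 192 [86. 63. 46.]; 196 [95. 73. 53.]; 
ball px [379 231] [104  93  73]
```

Run:
```python
from h import *
t=env.read_camera("top");s=env.read_camera("side")
def blobs(c,x0,x1,y0,y1):
    m=(c["img"].max(2)<48).astype(np.uint8);m2=np.zeros_like(m);m2[y0:y1,x0:x1]=m[y0:y1,x0:x1]
    n,l,st,ce=cv2.connectedComponentsWithStats(m2);return [(st[i,4],ce[i].round(1).tolist()) for i in range(1,n) if st[i,4]>15]
print(blobs(t,295,425,205,250),blobs(s,255,310,170,270))
for z in[(P-.0264*np.array([.463,-.886])*k) for k in(1,-1)]: print(proj(t,[*z,.092]),proj(s,[*z,.092]))
```

```text
[(np.int32(17), [380.4, 228.1])] [(np.int32(27), [300.5, 175.0]), (np.int32(117), [276.9, 186.9]), (np.int32(125), [279.9, 228.9])]
(np.float64(379.02173525666336), np.float64(230.6147334675791)) (np.float64(279.37856878273595), np.float64(228.76557858956656))
(np.float64(398.0219817887875), np.float64(220.80884783299703)) (np.float64(291.3235274696922), np.float64(244.13553204398485))
```

The ball is at its flipped place (side 279.9,228.9), the crossbar is unchanged at (277,187), and the engine's tail is at y 0.092, which is home. Handing in.

```bash
python3 -c "
from workcell import env
print(env.hand_in())"
```

```text
the job is handed in; nothing more can be done
None
```

I handed the job in at about 13 s: the ball lever is flipped, the stop bar is down, and the engine's nose is against the buffer; my camera checks agree and show the crossbar lever unmoved, though the hand-in gave no verdict.

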